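Refit the axle in a slit lamp's cross-slide base

ROBOT

A 6-joint arm with a two-finger parallel gripper is mounted at the origin on the work surface. World frame = base frame: x ahead of the robot, y to its left, z up, the work surface at z = 0. Lengths are in m, angles in rad, forces in N, time in s.
With the tool pointing down it reaches from about 0.325 to 0.875 m from the base axis. Payload 4.4 kg.
Tool frame: the origin (TCP) lies on the centre line of the jaws, within the pads' length; the fingertips stand 25 mm ahead of it and the grasp point (between the pads) lies 6 mm ahead of it; z points along the fingers, y is the line along which they close (so a half turn about z gives the same grasp; the last joint's range is limited). The gripper opens to 85 mm and grips with 20 to 120 N. Pads are 22 mm wide; open, the fingers measure 114 mm over their backs; the gripper's body (76 mm by 85 mm) begins 54 mm behind the grasp point. The pads swing forward as they close: fully open they stand 13 mm farther back than shut.
Start: joints at [1.175, 0.207, 1.542, -0, 1.393, -0.15], TCP at [0.14, 0.558, 0.256] pointing down, gripper open.
Joint ranges: [-2.73, 2.73], [-0.86, 2.22], [0.23, 2.46], [-1.11, 4.25], [0.08, 2.63], [-2.82, 2.82]. Speed limits (rad/s): [2.79, 2.79, 3.14, 3.14, 3.14, 3.14].

INTERFACE

Orientations are given as a rotation vector (axis times angle).
In Python, from workcell import r gives the robot as it stands.
- The arm moves only by the tool play_rows, never from a script. Its argument "plan" is a list of rows, each an object of numbers: "tx", "ty", "tz": the shift along the tool's x, y, z in m; "roll": the turn about the tool's z in degrees. In form: [{"tx": .., "ty": .., "tz": .., "roll": ..}, ...]. A call has exactly 5 rows; each row is the pose to reach, as a shift and turn from the pose commanded when the call began, along the tool's axes at that moment; what a row does not reach only later rows make up. A row lasts 1/10 s, in which the tool goes at most 50 mm and 8.59 degrees, less where a joint would pass 70% of its speed; a pose out of reach is approached as far as the arm can. A call with a gripper value outside its range is refused whole. "gripper" is the closure, from 0 (fully open) to 1 (shut), set as the call begins (left out, the last holds). The fingers move at their own pace and stop on an object; "force" is the grip in N (left out, the last holds). Time passes only in rows, so rows that repeat a pose let the fingers close, or fill a call up. It gives the time, the measured TCP pose, the force and the opening at its end, in the units of the state.
- r.sense(): the state, without advancing time (a new reading comes with each control period).
- r.grab_frame(name): name is "scene" or "top" or "wrist"; returns the picture (480x640x3 uint8, blue, green, red); there is no depth.
- r.camera_model(name): a dict with "fx", "fy", "cx", "cy" (pixels), "eye" and "orientation" of the camera in the world. Camera axes: x right, y up, looking along -z (the intrinsics and any distortion apply to the point x, -y, -z); pixel columns grow to the right and rows downward; lengths in m; the calibration is good to about 2 mm. A picture is of the moment at which its call begins: read the wrist's pose just before it. camera_model takes no time and is no camera call; for the wrist camera it gives the pose at the moment of the call.
- r.hand_in(): hands the job in, once; it reports no verdict.
The state is a dict: "clock": time; "joint_positions": joint angles; "dq": joint speeds; "joint_torque": joint torques, N m; "eef_pos": TCP position; "orientation": TCP orientation; "contact_force": force on the tool from outside, world axes, zero at the start; "moment": the same for the moment, N m; "gripper_width": finger opening in m.
Only numpy, scipy, OpenCV 4.12 (cv2) and the standard library are available. Lean on these libraries where they do the work, as an engineer would, in place of code of your own. Each camera call takes 0.05 s, during which the arm holds its last target. There are 200 camera calls.

TASK

The slit lamp's cross-slide base stands on wooden blocks and its axle, cleaned, lies in the V-rests on the service tray. Take the axle and feed it, bare end first, through the bush on the side of the base that faces the tray and on through the opposite bush, until it is centred in the base with its two ends (toothed wheel included) standing out equally far on either side. Finish while still gripping it there, so that a colleague can fit the second wheel, and leave everything else on the table as it is.

Things in the scene. Friction and masses are not known exactly. Their poses are not given: they have to be found in the camera images.
- axle_mid (a point): Middle of the loose axle's overall length, on its centre line. Bright steel shaft, 12 mm diameter, 300 mm long overall, about 160 g. Its y axis runs along the shaft towards the bare end. It may be rolled about its length, so only the y axis matters. It starts level, 42 mm above the table, in the tray's V-rests.
- axle: The same axle (origin and axes as axle_mid). A toothed wheel of 31 mm diameter is fixed at y = -150 to -138 mm, a 20 mm dark shoulder against it to y = -133 mm. The shaft about y = -107 mm, between wheel and first rest, is free to grip from above (36 mm clear below its centre line). It balances near y = -35 mm, so the bare end may droop a little if gripped by the wheel.
- axle_tip (a point): Point of the axle's bare end, at y = +150 mm from axle_mid, same axes. The last 5 mm are chamfered down to 5 mm diameter.
- bore_mid (a point): Fixed. On the common centre line of the base's two bushes, half-way between them, 80 mm above the table. y runs along the bores from the bush facing the tray (entry, y = -79 to -51 mm) to the opposite one (y = 51 to 79 mm), z is up. The channel between is open. The axle is home with axle_mid here and the y axes agreeing.
- base: Fixed cross-slide base; origin on the table under bore_mid, same axes. Bushes sit in aluminium cheeks (x = -29 to 29 mm, top 106 mm above the table). White front housing at x = -182 to -44, y = -75 to 75 mm, top 106 mm; black joystick on it at x = -125, y = 20 mm, top 201 mm. Stands on two wooden blocks.
- bush_near_mouth (a point): Fixed. Centre of the outer mouth of the entry bush, y = -79 mm from bore_mid, same axes. Brass bush 28 mm long, bore 17 mm, flange 41 mm across.
- bush_far_exit (a point): Fixed. Centre of the outer mouth of the opposite bush (the same kind), y = +79 mm from bore_mid, same axes.
- tray: Fixed grey service tray 140 x 290 x 6 mm (10 mm rims along its long sides), origin on the table under its centre, y along its length. Two black V-rests 14 mm thick at y = -62 and +92 mm, top 46 mm above the table, hold the axle at the start, bare end towards +y.
- spare_wheel_center (a point): The second toothed wheel, loose: steel, 31 mm across, 12 mm high, lying flat on the tray. Leave alone.
- collar_center (a point): Loose brass collar 22 mm across, 8 mm high, lying on the tray. Leave alone.
- screwdriver_grip (a point): Handle of a 190 mm screwdriver lying on the table. Leave alone.
- oil_center (a point): Middle of a white oil bottle 34 mm across, 85 mm tall. Leave alone.
- cover_center (a point): Middle of the white channel cover, 62 x 150 x 22 mm, lying on the table. Leave alone.
- test_rod_center (a point): Middle of a focusing test rod: 8 mm thin, 112 mm long, a 24 mm disc on each end, lying on the table. Not the axle. Leave alone.
- occluder_center (a point): Handle of a flat black eye occluder, 5 mm thick, about 175 mm long. Leave alone.
- grease_center (a point): Middle of a low white grease jar with a metal cap, 48 mm across, 42 mm tall. Leave alone.

How it is judged:
On the way, in this order (a step that is already met when the one before it is completed fails the run):
1. the axle is gripped and lifted out of its rests (contact force between the fingers and axle above 8 N and height (world z) of axle_mid above 0.055 m), for 0.2 s.
2. its bare end has passed the entry bush and shows in the channel, in line with the bores (contact force between the fingers and axle above 8 N and x of axle_tip in the frame of bore_mid between -0.006 and 0.006 m and z of axle_tip in the frame of bore_mid between -0.006 and 0.006 m and angle between the y axis of axle_mid and the y axis of bore_mid, either way round below 0.06 rad and y of axle_tip in the frame of bore_mid between -0.048 and 0.048 m), for 0.1 s.
3. its bare end has come out of the opposite bush (contact force between the fingers and axle above 8 N and x of axle_tip in the frame of bore_mid between -0.006 and 0.006 m and z of axle_tip in the frame of bore_mid between -0.006 and 0.006 m and angle between the y axis of axle_mid and the y axis of bore_mid, either way round below 0.06 rad and y of axle_tip in the frame of bore_mid above 0.082 m), for 0.1 s.
At the end, for the whole second after the job is handed in: The fingers grip the axle (over 8 N) while it spans both bushes from the tray's side: its line within 0.06 rad and its bare end within 6 mm of the bores' centre line, its middle within 15 mm of the middle of the base, at rest (under 20 mm/s), off the tray, and no other thing has moved 30 mm (contact force between the fingers and axle above 8 N and x of axle_tip in the frame of bore_mid between -0.006 and 0.006 m and z of axle_tip in the frame of bore_mid between -0.006 and 0.006 m and angle between the y axis of axle_mid and the y axis of bore_mid, either way round below 0.06 rad and y of axle_mid in the frame of bore_mid between -0.015 and 0.015 m and y of axle_tip in the frame of bore_mid above 0.13 m and linear speed of axle below 0.02 m/s and contact force between axle and tray below 0.05 N and distance of each of spare_wheel_center, collar_center, screwdriver_grip, oil_center, cover_center, test_rod_center, occluder_center, grease_center from where it was at the start of the episode below 0.03 m); the arm keeps its last pose, push and grip.
It fails at once if another thing on the table is moved by more than 30 mm (distance of any of spare_wheel_center, collar_center, screwdriver_grip, oil_center, cover_center, test_rod_center, occluder_center, grease_center from where it was at the start of the episode above 0.03 m).
It also fails if it takes over 56 s, if anything falls off the work surface, if the arm or the gripper's body presses on something with over 40 N, if the wrist force passes 120 N, or if a joint passes its speed limit or range.

## Working session

There is one attempt and no reset: what is moved stays moved. The work goes in short steps, Python scripts to look and compute and a tool call to move; the robot and the scene stay as the last step left them, time stands still between calls to the robot, and variables do not carry over. Pictures are saved under pics/ and viewed, on a budget of 10 in all, crops included, one or two more only if the job needs it, and the job is handed in when it is done.

Besides the shell and the picture viewer there is one more tool, called as name(argument=value, ...), one argument or row to a line, values as JSON. play_rows: Moves the arm, as the interface text tells. Its arguments: {"type":"object","properties":{"plan":{"type":"array","items":{"type":"object","properties":{"tx":{"type":"number"},"ty":{"type":"number"},"tz":{"type":"number"},"roll":{"type":"number"}}}},"gripper":{"type":"number"},"force":{"type":"number"}},"required":["plan"]}

```bash
ls; mkdir -p pics; python3 - <<'E'
from workcell import r
import cv2
s=r.sense();print(s['clock'],s['eef_pos'],s['orientation'],s['gripper_width'])
for n in("scene","top","wrist"):
    print(n,r.camera_model(n)); cv2.imwrite(f'pics/{n}0.png',r.grab_frame(n))
E
```

```text
pics
0.0 [0.13962945 0.55704728 0.25507433] [-0.38505221 -3.11722916  0.00356598] 0.08534952578504991
scene {'fx': 590.590154047758, 'fy': 590.590154047758, 'cx': 316.0346966486489, 'cy': 238.65273575880298, 'eye': array([ 1.52259887, -0.00390151,  1.03258694]), 'orientation': array([0.62590407, 0.62358143, 1.46423261])}
top {'fx': 596.1122480030363, 'fy': 596.1122480030363, 'cx': 325.7066270623692, 'cy': 237.50596638012038, 'eye': array([0.31031661, 0.00554866, 1.3839465 ]), 'orientation': array([ 0.14006946, -0.12511302, -1.56245233])}
wrist {'fx': 358.1117726069259, 'fy': 358.1117726069259, 'cx': 316.4796660669391, 'cy': 242.70756796084243, 'eye': array([0.06632028, 0.57528251, 0.37277982]), 'orientation': array([-0.2555241 , -0.19614906,  1.31425399])}
```

View pics/top0.png

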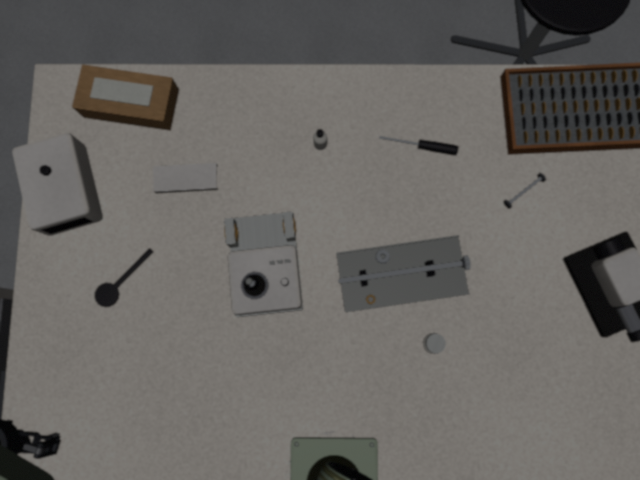

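View pics/scene0.png

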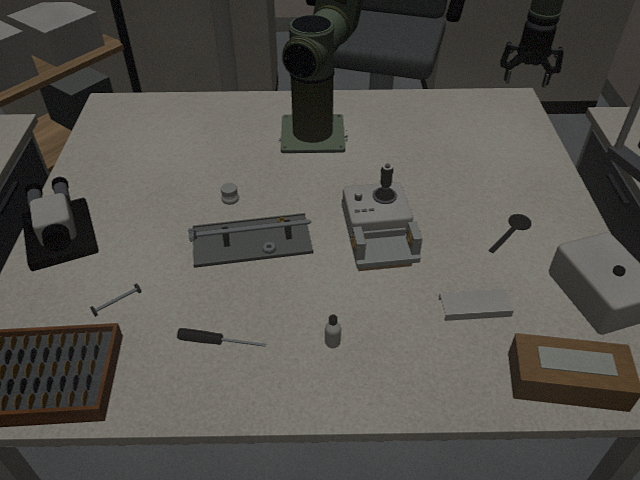

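The top view shows the axle with its wheel near (466,263) and its tip near (343,280). The cheeks are near (232,232) and (290,225). The scene view agrees. I'll enlarge the top view to pick out the edges.

```bash
cat > h.py <<'E'
import numpy as np, cv2
from workcell import r
from scipy.spatial.transform import Rotation as R
def ray(cam,px):
    d=np.array([(px[0]-cam['cx'])/cam['fx'],-(px[1]-cam['cy'])/cam['fy'],-1.])
    return np.array(cam['eye']),R.from_rotvec(cam['orientation']).apply(d)
def on(cam,px,z):
    e,d=ray(cam,px); return e+d*(z-e[2])/d[2]
def proj(cam,p):
    q=R.from_rotvec(cam['orientation']).inv().apply(np.array(p)-cam['eye'])
    return np.array([cam['cx']-cam['fx']*q[0]/q[2],cam['cy']+cam['fy']*q[1]/q[2]])
def totool(s,p):
    return R.from_rotvec(s['orientation']).inv().apply(np.array(p)-s['eef_pos'])
E
python3 - <<'E'
from h import *
im=cv2.imread('pics/top0.png')[200:320,215:480]
cv2.imwrite('pics/top0c.png',cv2.resize(cv2.convertScaleAbs(im,alpha=1.7),None,fx=3,fy=3,interpolation=cv2.INTER_CUBIC))
c=r.camera_model('top')
a=on(c,(466,263),.042);b=on(c,(343,280),.042);print(a,b,np.linalg.norm(a-b))
p=on(c,(232,232),.106);q=on(c,(290,225),.106);print(p,q,np.linalg.norm(p-q))
s=r.sense();print(R.from_rotvec(s['orientation']).as_matrix())
w=r.camera_model('wrist');print(totool(s,w['eye']),(R.from_rotvec(s['orientation']).inv()*R.from_rotvec(w['orientation'])).as_matrix())
E
```

```text
[ 0.48180359 -0.29875105  0.042     ] [ 0.44210275 -0.02055281  0.042     ] 0.28101675909467616
[0.53976215 0.22279742 0.106     ] [0.55572432 0.09643145 0.106     ] 0.12737012699312875
[[-9.69946383e-01  2.43317740e-01 -7.01555862e-04]
 [ 2.43318609e-01  9.69944906e-01 -1.71285699e-03]
 [ 2.63702043e-04 -1.83208103e-03 -9.99998287e-01]]
[ 0.07561005 -0.00046956 -0.11755396] [[-5.86151766e-04  9.55477407e-01  2.95063690e-01]
 [ 9.99999818e-01  5.17275284e-04  3.11481266e-04]
 [ 1.44984158e-04  2.95063819e-01 -9.55477536e-01]]
```

View pics/top0c.png

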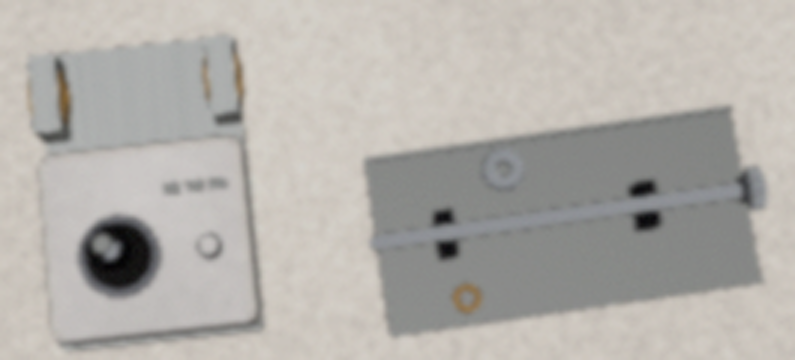

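The crop gives the axle's wheel end at about (469.7,262.7) and the tip at (339.7,281). The base's x axis points away from the robot. Next I'll fly the wrist camera over the base.

play_rows(
  plan=[
    {"tx":-0.04,"ty":-0.023,"tz":-0.02},
    {"tx":-0.08,"ty":-0.046,"tz":-0.04},
    {"tx":-0.12,"ty":-0.069,"tz":-0.06},
    {"tx":-0.16,"ty":-0.092,"tz":-0.06},
    {"tx":-0.2,"ty":-0.115,"tz":-0.06},
  ],
)

```text
$.plan[0]: bad value
```

play_rows(
  plan=[
    {"tx":-0.04,"ty":-0.023},
    {"tx":-0.08,"ty":-0.046},
    {"tx":-0.12,"ty":-0.069},
    {"tx":-0.16,"ty":-0.092},
    {"tx":-0.2,"ty":-0.115},
  ],
)

```text
$.plan[0]: bad value
```

play_rows(
  plan=[
    {"tx":-0.03,"ty":-0.02,"roll":8},
    {"tx":-0.06,"ty":-0.04,"roll":16},
    {"tx":-0.089,"ty":-0.057,"roll":24},
    {"tx":-0.089,"ty":-0.057,"roll":32},
    {"tx":-0.089,"ty":-0.057,"roll":40},
  ],
)

```text
$.plan[0]: bad value
```

play_rows(
  plan=[
    {"roll":8},
    {"roll":16},
    {"roll":24},
    {"roll":28},
    {"roll":28},
  ],
)

```text
$.plan[0]: bad value
```

```bash
python3 - <<'E'
from h import *
import json
s=r.sense();c=r.camera_model('wrist');im=r.grab_frame('wrist');cv2.imwrite('pics/w1.png',im)
json.dump({k:np.array(v).tolist() for k,v in c.items()},open('w1.json','w'))
print(s['clock'],s['eef_pos'],s['orientation'],s['joint_positions'])
E
```

```text
0.15 [0.13971326 0.55719519 0.25534906] [-3.85048272e-01 -3.11741545e+00  2.80491226e-03] [ 1.17449787e+00  2.07283539e-01  1.54264635e+00 -1.42138570e-05
  1.39351368e+00 -1.50510342e-01]
```

View pics/w1.png

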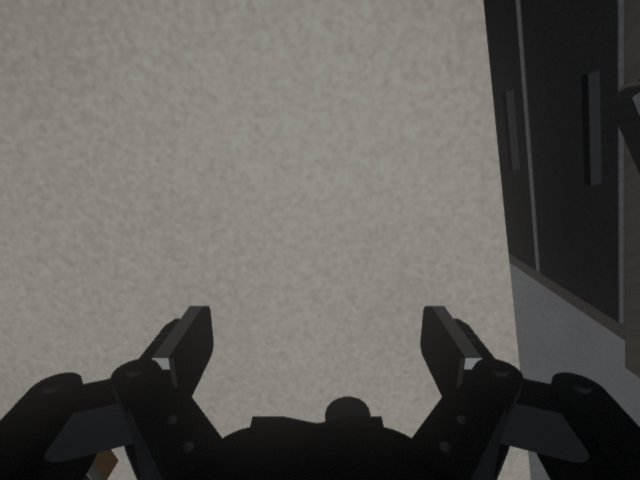

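The moves were refused because every row needs all its keys. The picture shows only bare table, with the gripper filling rows 300 and below, so targets must lie ahead of the gripper. I'll send full rows with a corrected aim.

play_rows(
  plan=[
    {"tx":-0.04,"ty":-0.027,"tz":-0.02,"roll":0},
    {"tx":-0.08,"ty":-0.054,"tz":-0.04,"roll":0},
    {"tx":-0.12,"ty":-0.081,"tz":-0.06,"roll":0},
    {"tx":-0.16,"ty":-0.108,"tz":-0.06,"roll":0},
    {"tx":-0.2,"ty":-0.137,"tz":-0.06,"roll":0},
  ],
)

```text
clock: 0.7
eef_pos: [0.2993, 0.3781, 0.3175]
orientation: [0.384, 3.116, 0.003]
contact_force: [1.2, 0.5, 0.4]
gripper_width: 0.0855
```

play_rows(
  plan=[
    {"tx":-0.04,"ty":-0.027,"tz":0,"roll":0},
    {"tx":-0.08,"ty":-0.054,"tz":0,"roll":0},
    {"tx":-0.12,"ty":-0.081,"tz":0,"roll":0},
    {"tx":-0.16,"ty":-0.108,"tz":0,"roll":0},
    {"tx":-0.2,"ty":-0.137,"tz":0,"roll":0},
  ],
)

```text
clock: 1.2
eef_pos: [0.4596, 0.196, 0.3162]
orientation: [0.385, 3.118, 0.001]
contact_force: [0.1, 0.8, 0.6]
gripper_width: 0.0853
```

play_rows(
  plan=[
    {"tx":-0.04,"ty":-0.027,"tz":0,"roll":8},
    {"tx":-0.08,"ty":-0.054,"tz":0,"roll":16},
    {"tx":-0.12,"ty":-0.082,"tz":0,"roll":24},
    {"tx":-0.12,"ty":-0.082,"tz":0,"roll":32},
    {"tx":-0.12,"ty":-0.082,"tz":0,"roll":40},
  ],
)

```text
clock: 1.7
eef_pos: [0.5559, 0.0871, 0.3155]
orientation: [-1.44, -2.791, 0.001]
contact_force: [-0.9, 0.6, 0.3]
gripper_width: 0.0856
```

play_rows(
  plan=[
    {"tx":0,"ty":0,"tz":0,"roll":8},
    {"tx":0,"ty":0,"tz":0,"roll":16},
    {"tx":0,"ty":0,"tz":0,"roll":24},
    {"tx":0,"ty":0,"tz":0,"roll":28},
    {"tx":0,"ty":0,"tz":0,"roll":28},
  ],
)

```text
clock: 2.2
eef_pos: [0.555, 0.0889, 0.316]
orientation: [-2.062, -2.369, 0.001]
contact_force: [1.0, -0.2, 0.2]
gripper_width: 0.0856
```

```bash
cat > snap.py <<'E'
from h import *
import json,sys
n=sys.argv[1];cn=sys.argv[2]
s=r.sense();c=r.camera_model(cn);im=r.grab_frame(cn);cv2.imwrite(f'pics/{n}.png',im)
cv2.imwrite(f'pics/{n}b.png',cv2.convertScaleAbs(im,alpha=1.7))
json.dump({k:np.array(v).tolist() for k,v in c.items()},open(f'{n}.json','w'))
print(s['clock'],s['eef_pos'],s['orientation'],s['joint_positions'],s['contact_force'],s['gripper_width'])
E
python3 snap.py w2 wrist
```

```text
2.2 [0.55497585 0.08885904 0.31596051] [-2.06228207e+00 -2.36937774e+00  6.42072549e-04] [ 4.80469392e-03  1.39197771e-01  1.49657051e+00 -2.91332957e-05
  1.50641056e+00 -1.33563944e-01] [ 0.99695374 -0.22306567  0.24487543] 0.08558630951366332
```

View pics/w2b.png

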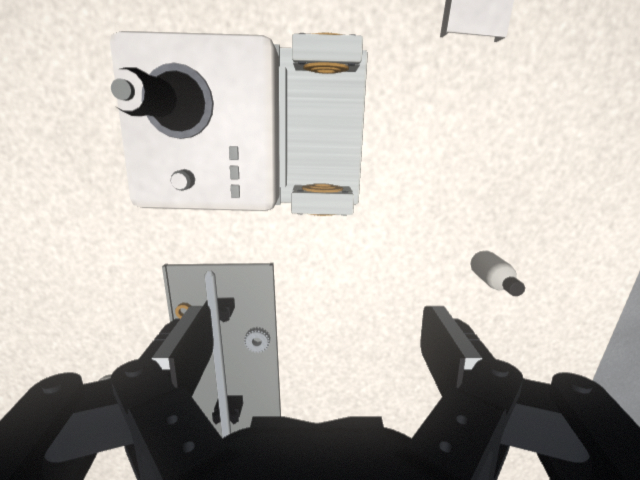

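The view shows the far cheek at about cols 292-362, rows 34-72, and the near cheek at cols 291-354, rows 184-214. The axle runs from tip (210,272) towards (225,430). I'll zoom in on the cheeks to get their corners.

```bash
python3 - <<'E'
from h import *
im=cv2.imread('pics/w2.png')
a=im[28:80,280:372];b=im[176:222,280:372]
v=np.vstack([a,b]);cv2.imwrite('pics/w2z.png',cv2.convertScaleAbs(cv2.resize(v,None,fx=6,fy=6,interpolation=cv2.INTER_NEAREST),alpha=1.5))
E
```

```text
(no output)
```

View pics/w2z.png

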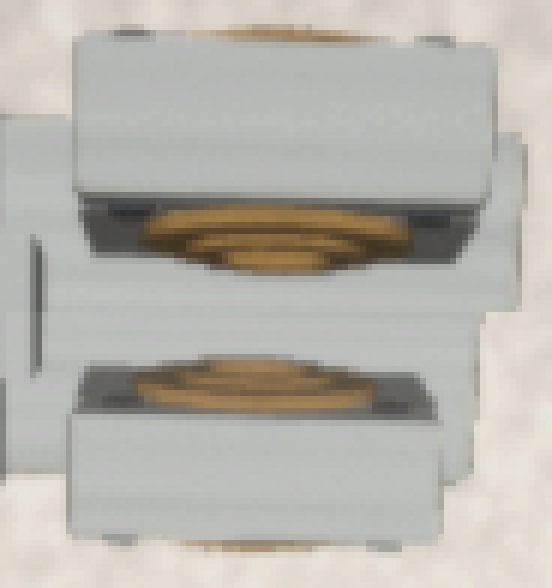

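```bash
cat > base.py <<'E'
from h import *
import json
c=json.load(open('w2.json'))
P={}
for n,(o,l) in {'far':((280,28),[(74,38),(495,47),(489,203),(74,193)]),'near':((280,176-52),[(68,412),(440,417),(440,543),(68,534)])}.items():
    P[n]=np.array([on(c,(o[0]+x/6-.5,o[1]+y/6-.5),.106) for x,y in l])
    q=P[n];print(n,q.mean(0).round(4),'sides',[round(np.linalg.norm(q[i]-q[i-1])*1e3,1) for i in range(4)])
A=P['near'].mean(0);B=P['far'].mean(0);M=(A+B)/2;u=(B-A)/np.linalg.norm(B-A)
xe=sum(P[n][1]-P[n][0]+P[n][2]-P[n][3] for n in P);ang=np.arctan2(xe[1],xe[0])
print('mid',M,'sep',np.linalg.norm(B-A),'u',u,'yaw from centres',np.degrees(np.arctan2(-u[0],u[1])),'from x edges',np.degrees(ang))
# brass flange ends inside near: triang check
t=on(c,(210,271),.042);w=on(c,(224,425),.042);d=t-w;print('tip',t,w,'axle yaw',np.degrees(np.arctan2(-d[0],d[1])))
E
python3 base.py
```

```text
far [0.5433 0.2297 0.106 ] sides [np.float64(18.9), np.float64(57.0), np.float64(19.1), np.float64(57.2)]
near [0.5576 0.1016 0.106 ] sides [np.float64(19.0), np.float64(56.9), np.float64(19.7), np.float64(57.9)]
mid [0.55042986 0.1656583  0.106     ] sep 0.12883477519301795 u [-0.11121171  0.99379674  0.        ] yaw from centres 6.385169769230685 from x edges 6.7624252836025995
tip [ 0.44173576 -0.0082396   0.042     ] [ 0.4718837  -0.23042107  0.042     ] axle yaw 7.72730536011818
```

Base: bore_mid is about (0.550, 0.166), yaw about 6.5°, and the measured sizes fit within about 1%. The axle yaw is about 7.7° and the grip point is about (0.476, -0.263). I'll fly there for a close look.

play_rows(
  plan=[
    {"tx":-0.04,"ty":-0.013,"tz":0,"roll":0},
    {"tx":-0.08,"ty":-0.026,"tz":0,"roll":0},
    {"tx":-0.12,"ty":-0.039,"tz":0.01,"roll":0},
    {"tx":-0.16,"ty":-0.052,"tz":0.02,"roll":0},
    {"tx":-0.2,"ty":-0.065,"tz":0.03,"roll":0},
  ],
)

```text
clock: 2.75
eef_pos: [0.5178, -0.1196, 0.2861]
orientation: [2.06, 2.371, 0.0]
contact_force: [-0.0, 0.8, 1.1]
gripper_width: 0.0853
```

play_rows(
  plan=[
    {"tx":-0.04,"ty":-0.013,"tz":0.02,"roll":0},
    {"tx":-0.08,"ty":-0.026,"tz":0.04,"roll":0},
    {"tx":-0.12,"ty":-0.039,"tz":0.06,"roll":0},
    {"tx":-0.16,"ty":-0.052,"tz":0.086,"roll":0},
    {"tx":-0.183,"ty":-0.062,"tz":0.086,"roll":0},
  ],
)

```text
clock: 3.25
eef_pos: [0.4792, -0.3091, 0.1959]
orientation: [-2.059, -2.363, 0.001]
contact_force: [0.4, 0.8, -0.5]
gripper_width: 0.0851
```

play_rows(
  plan=[
    {"tx":0,"ty":0,"tz":0,"roll":0},
    {"tx":0,"ty":0,"tz":0,"roll":0},
    {"tx":0,"ty":0,"tz":0,"roll":0},
    {"tx":0,"ty":0,"tz":0,"roll":0},
    {"tx":0,"ty":0,"tz":0,"roll":0},
  ],
)

```text
clock: 3.75
eef_pos: [0.4827, -0.307, 0.2008]
orientation: [2.06, 2.371, 0.0]
contact_force: [0.3, -0.1, -0.6]
gripper_width: 0.0851
```

```bash
python3 snap.py w3 wrist
```

```text
3.75 [ 0.48265711 -0.30696802  0.20075269] [2.05997096e+00 2.37099963e+00 1.52968655e-04] [-7.17793437e-01  2.50454926e-01  1.60750789e+00  1.03427443e-04
  1.28291622e+00 -8.57981374e-01] [ 0.34646556 -0.10442203 -0.64315316] 0.0851487468067528
```

View pics/w3b.png

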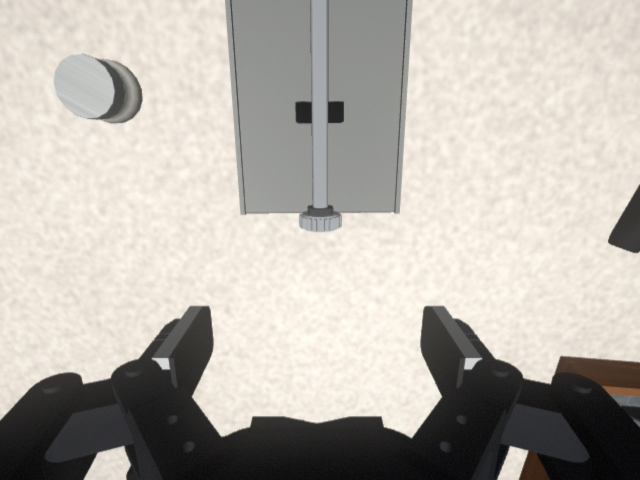

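The axle runs vertically near col 320. The rest is at rows 101-123, the shoulder at row ~206 and the wheel at rows 212-231.

```bash
python3 - <<'E'
from h import *
import json
c=json.load(open('w3.json'));s=r.sense()
g=cv2.GaussianBlur(cv2.imread('pics/w3.png',0),(3,5),0).astype(float)
pts=[]
for y in list(range(5,95,5))+list(range(130,200,5)):
    row=g[y,300:342]; br=row>np.median(g[y,250:300])+ (row[15:25].mean()-np.median(g[y,250:300]))*.5
    i=np.where(br)[0]; i=i[abs(i-20)<12]; pts.append((300+(i[0]+i[-1])/2,y))
p=np.array([on(c,q,.045) for q in pts]); # brighter = upper surface
m=p.mean(0);u=np.linalg.svd(p[:,:2]-m[:2])[2][0];u*=np.sign(u[1])
print('yaw',np.degrees(np.arctan2(-u[0],u[1])),'resid',np.abs((p[:,:2]-m[:2])@[u[1],-u[0]]).max(), pts[0],pts[-1])
R1=on(c,(320,112),.046);S=on(c,(320,205.5),.052)
t=lambda P:(P[:2]-m[:2])@u
print('rest->shoulder',t(R1)-t(S),'expect .071')
G=m[:2]+u*((t(R1)-.045+t(S)+.026)/2); print('grip',G,'mid',G+u*.107,'tip',G+u*.257)
M=R.from_rotvec(s['orientation']).as_matrix();print('tool yaw',np.degrees(np.arctan2(-M[0,0],M[1,0])))
print('delta to TCP at z.048',totool(s,[*G,.048]))
E
```

```text
yaw 8.42881458130831 resid 0.00023799595275935084 (np.float64(318.5), 5) (np.float64(320.0), 195)
rest->shoulder 0.06662032154965802 expect .071
grip [ 0.47823221 -0.26136789] mid [ 0.4625481  -0.15552362] tip [ 0.44056102 -0.00714381]
tool yaw 8.014869363750563
delta to TCP at z.048 [0.04596904 0.00198533 0.15268954]
```

The close-up agrees: axle yaw 8.4° and grip point (0.478, -0.261). I'll descend and grip.

play_rows(
  plan=[
    {"tx":0.02,"ty":0.001,"tz":0.03,"roll":-0.4},
    {"tx":0.046,"ty":0.002,"tz":0.07,"roll":-0.4},
    {"tx":0.046,"ty":0.002,"tz":0.11,"roll":-0.4},
    {"tx":0.046,"ty":0.002,"tz":0.14,"roll":-0.4},
    {"tx":0.046,"ty":0.002,"tz":0.153,"roll":-0.4},
  ],
)

```text
clock: 4.3
eef_pos: [0.4759, -0.2599, 0.0443]
orientation: [-2.049, -2.374, 0.0]
contact_force: [-0.5, 0.1, 0.0]
gripper_width: 0.085
```

play_rows(
  plan=[
    {"tx":0,"ty":0,"tz":0,"roll":0},
    {"tx":0,"ty":0,"tz":0,"roll":0},
    {"tx":0,"ty":0,"tz":0,"roll":0},
    {"tx":0,"ty":0,"tz":0,"roll":0},
    {"tx":0,"ty":0,"tz":0,"roll":0},
  ],
)

```text
clock: 4.8
eef_pos: [0.4786, -0.2628, 0.0486]
orientation: [2.053, 2.375, 0.0]
contact_force: [-0.6, -0.2, -0.5]
gripper_width: 0.0853
```

play_rows(
  plan=[
    {"tx":0,"ty":0,"tz":0,"roll":0},
    {"tx":0,"ty":0,"tz":0,"roll":0},
    {"tx":0,"ty":0,"tz":0,"roll":0},
    {"tx":0,"ty":0,"tz":0,"roll":0},
    {"tx":0,"ty":0,"tz":0,"roll":0},
  ],
  gripper=1,
  force=70,
)

```text
clock: 5.3
eef_pos: [0.478, -0.2621, 0.0472]
orientation: [2.054, 2.376, 0.001]
contact_force: [9.5, 2.4, 0.8]
gripper_width: 0.0119
```

play_rows(
  plan=[
    {"tx":0,"ty":0,"tz":0,"roll":0},
    {"tx":0,"ty":0,"tz":0,"roll":0},
    {"tx":0,"ty":0,"tz":0,"roll":0},
    {"tx":0,"ty":0,"tz":0,"roll":0},
    {"tx":0,"ty":0,"tz":0,"roll":0},
  ],
)

```text
clock: 5.8
eef_pos: [0.4783, -0.2622, 0.0475]
orientation: [2.054, 2.376, 0.001]
contact_force: [3.6, 0.2, -0.4]
gripper_width: 0.0097
```

```bash
python3 snap.py t4 top;python3 snap.py s4 scene
```

```text
5.8 [ 0.4782798  -0.26222023  0.04748296] [2.05416598e+00 2.37558077e+00 8.59637737e-04] [-6.60470739e-01  4.09068861e-01  1.76707711e+00  5.98016577e-04
  9.64365426e-01 -8.05673993e-01] [ 3.55805816  0.18190447 -0.35226482] 0.00973173084482732
5.85 [ 0.47828528 -0.26224854  0.04752229] [2.05412167e+00 2.37549840e+00 8.15520039e-04] [-6.60488271e-01  4.08992766e-01  1.76708173e+00  5.58082184e-04
  9.64347199e-01 -8.05655808e-01] [3.88534136 0.92416594 0.47145758] 0.00961342539500889
```

The axle is gripped, though the 9.7 mm opening suggests compliant pads. I'll lift it to bore height.

play_rows(
  plan=[
    {"tx":0,"ty":0,"tz":-0.005,"roll":0},
    {"tx":0,"ty":0,"tz":-0.012,"roll":0},
    {"tx":0,"ty":0,"tz":-0.02,"roll":0},
    {"tx":0,"ty":0,"tz":-0.03,"roll":0},
    {"tx":0,"ty":0,"tz":-0.0385,"roll":0},
  ],
)

```text
clock: 6.4
eef_pos: [0.4777, -0.2623, 0.0869]
orientation: [2.054, 2.376, -0.0]
contact_force: [0.5, 0.6, -1.8]
gripper_width: 0.0097
```

play_rows(
  plan=[
    {"tx":0,"ty":0,"tz":0,"roll":0},
    {"tx":0,"ty":0,"tz":0,"roll":0},
    {"tx":0,"ty":0,"tz":0,"roll":0},
    {"tx":0,"ty":0,"tz":0,"roll":0},
    {"tx":0,"ty":0,"tz":0,"roll":0},
  ],
)

```text
clock: 6.9
eef_pos: [0.4774, -0.2619, 0.0853]
orientation: [-2.054, -2.376, 0.0]
contact_force: [0.7, -0.1, -1.3]
gripper_width: 0.0095
```

```bash
python3 snap.py t5 top;python3 snap.py s5 scene; python3 - <<'E'
from h import *
a=cv2.imread('pics/s4.png')[195:250,180:330];b=cv2.imread('pics/s5.png')[195:250,180:330]
t=cv2.imread('pics/t5.png')[255:300,330:480]
v=np.vstack([a,b,t]);cv2.imwrite('pics/c5.png',cv2.convertScaleAbs(cv2.resize(v,None,fx=3.8,fy=3.8,interpolation=cv2.INTER_CUBIC),alpha=1.7))
E
```

```text
6.9 [ 0.47744528 -0.26187869  0.08527161] [-2.05382102e+00 -2.37590656e+00  8.63741509e-05] [-6.60654763e-01  3.47435650e-01  1.75463184e+00 -1.22241810e-06
  1.04055998e+00 -8.05818710e-01] [ 0.72530948 -0.11098163 -1.2803967 ] 0.009538669959872022
6.95 [ 0.47751478 -0.26193542  0.08535453] [-2.05394926e+00 -2.37606663e+00  8.69260745e-05] [-6.60652797e-01  3.47360889e-01  1.75452026e+00 -1.40129420e-05
  1.04054165e+00 -8.05815152e-01] [ 0.45433049  0.38317889 -1.87390535] 0.00952698908906234
```

View pics/c5.png

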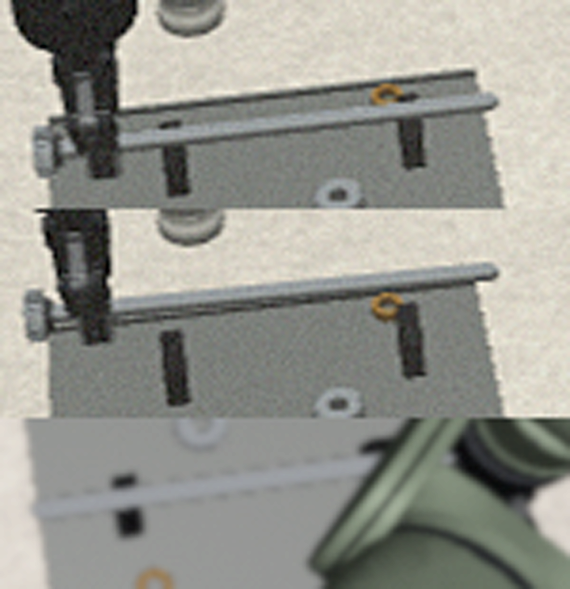

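The crops show the axle held clear of the rests. Its tip is near (495,101) before the lift and (495,62) after, in each sub-image. The slope looks slightly changed, so I'll quantify the droop.

```bash
python3 - <<'E'
from h import *
import json
c=json.load(open('s5.json'))
G=np.array([.478,-.262]);u=np.array([-np.sin(np.radians(8.2)),np.cos(np.radians(8.2))])
P=lambda y,z:proj(c,[*(G+u*(y+.107)),z])
zz=lambda x,y,o:((x)/3.8+180-.5+.13,(y-o)/3.8+195-.5+.13)
for y in(-.08,.0,.148): print(y,'rest',P(y,.042),'lift',P(y,.080),'px per mm z',P(y,.081)[1]-P(y,.080)[1])
for n,l,o in(('before',[(130,140),(300,121),(480,102)],0),('after',[(130,304),(300,289),(480,272)],209)):
    print(n,[np.round(zz(*q,o),2) for q in l])
# column edge profiles
for n in('s4','s5'):
    g=cv2.imread(f'pics/{n}.png',0)
    for x in (225,260,285,300): print(n,x,[int(v) for v in g[205:236,x]])
E
```

```text
-0.08 rest [217.03082037 232.30905559] lift [215.11242689 220.79601072] px per mm z -0.30879309673716193
0.0 rest [249.82554792 228.70734927] lift [248.52849715 217.19805236] px per mm z -0.30865684079631706
0.148 rest [309.4649419  222.15740671] lift [309.27853977 210.65700423] px per mm z -0.3083534005907609
before [array([213.84, 231.47]), array([258.58, 226.47]), array([305.95, 221.47])]
after [array([213.84, 219.63]), array([258.58, 215.68]), array([305.95, 211.21])]
s4 225 [131, 125, 121, 122, 121, 128, 126, 122, 118, 123, 126, 128, 123, 126, 126, 133, 118, 73, 33, 72, 79, 63, 30, 51, 92, 95, 92, 57, 35, 28, 33]
s4 260 [122, 121, 126, 119, 122, 117, 121, 122, 129, 125, 124, 130, 120, 80, 31, 73, 79, 73, 74, 77, 90, 95, 89, 58, 51, 72, 72, 76, 73, 75, 78]
s4 285 [121, 125, 123, 127, 127, 124, 123, 120, 120, 129, 80, 33, 66, 82, 76, 29, 25, 89, 96, 96, 66, 33, 24, 21, 23, 31, 31, 35, 50, 57, 56]
s4 300 [124, 125, 123, 120, 120, 128, 124, 136, 93, 48, 48, 76, 72, 72, 73, 88, 93, 94, 75, 45, 74, 78, 71, 74, 74, 75, 75, 74, 75, 77, 72]
s5 225 [130, 126, 120, 123, 126, 126, 123, 119, 116, 120, 128, 130, 94, 89, 94, 69, 46, 60, 31, 70, 74, 70, 36, 31, 17, 29, 37, 31, 27, 31, 26]
s5 260 [122, 118, 125, 122, 118, 115, 120, 127, 110, 89, 93, 90, 55, 49, 32, 77, 76, 72, 75, 76, 75, 76, 71, 75, 75, 76, 72, 71, 71, 73, 70]
s5 285 [123, 123, 125, 124, 122, 129, 98, 89, 92, 75, 50, 30, 66, 85, 73, 31, 30, 27, 30, 29, 34, 23, 22, 20, 25, 28, 36, 35, 45, 58, 57]
s5 300 [122, 121, 120, 125, 117, 91, 90, 88, 63, 40, 51, 74, 73, 75, 71, 71, 73, 76, 77, 73, 76, 73, 77, 72, 72, 69, 75, 76, 77, 76, 73]
```

Droop is about 0.019 rad, which puts the tip about 5 mm below the grip. I'll compensate with grip height. Next is the standoff pose.

```bash
cat > goal.py <<'E'
from h import *
import sys
# usage: goal.py tip_y grip_z  -> tool-frame delta
M0=np.array([.5504,.1657]);yaw=np.radians(6.5);u=np.array([-np.sin(yaw),np.cos(yaw)])
ty,gz=map(float,sys.argv[1:3]);s=r.sense()
T=M0+u*(ty-.2578)
Mx=R.from_rotvec(s['orientation']).as_matrix();ty_=np.degrees(np.arctan2(-Mx[0,0],Mx[1,0]))
b=R.from_euler('z',yaw).as_matrix().T@(s['eef_pos']-np.array([*M0,.006]))
print('tool yaw',ty_,'grip in bore frame (z from table)',b.round(4),'tip y',b[1]+.2578,'F',s['contact_force'].round(1),'w',s['gripper_width'])
print('goal',T,gz+.006,'delta',totool(s,[*T,gz+.006]).round(4),'roll',ty_-np.degrees(yaw))
E
python3 goal.py -.119 .0849
```

```text
tool yaw 8.318727234843559 grip in bore frame (z from table) [-0.1208 -0.4167  0.0794] tip y -0.15888889384837518 F [ 1.3  1.4 -2.2] w 0.009919428299751546
goal [ 0.59305497 -0.20867788] 0.09090000000000001 delta [ 0.036   0.122  -0.0055] roll 1.8187272348435588
```

play_rows(
  plan=[
    {"tx":0.003,"ty":0.01,"tz":-0.0025,"roll":0.2},
    {"tx":0.007,"ty":0.025,"tz":-0.0055,"roll":0.5},
    {"tx":0.012,"ty":0.042,"tz":-0.0055,"roll":0.8},
    {"tx":0.017,"ty":0.06,"tz":-0.0055,"roll":1.2},
    {"tx":0.022,"ty":0.078,"tz":-0.0055,"roll":1.8},
  ],
  force=100,
)

```text
clock: 7.5
eef_pos: [0.5539, -0.2282, 0.0918]
orientation: [2.091, 2.343, 0.001]
contact_force: [0.7, -0.2, -1.3]
gripper_width: 0.009
```

play_rows(
  plan=[
    {"tx":0.005,"ty":0.014,"tz":0,"roll":0},
    {"tx":0.01,"ty":0.027,"tz":0,"roll":0},
    {"tx":0.013,"ty":0.037,"tz":0,"roll":0},
    {"tx":0.015,"ty":0.043,"tz":0,"roll":0},
    {"tx":0.015,"ty":0.043,"tz":0,"roll":0},
  ],
)

```text
clock: 8.0
eef_pos: [0.5934, -0.209, 0.0912]
orientation: [2.091, 2.345, 0.0]
contact_force: [-0.1, -0.1, -1.8]
gripper_width: 0.0091
```

play_rows(
  plan=[
    {"tx":0,"ty":0,"tz":0,"roll":0},
    {"tx":0,"ty":0,"tz":0,"roll":0},
    {"tx":0,"ty":0,"tz":0,"roll":0},
    {"tx":0,"ty":0,"tz":0,"roll":0},
    {"tx":0,"ty":0,"tz":0,"roll":0},
  ],
)

```text
clock: 8.5
eef_pos: [0.5926, -0.2095, 0.0913]
orientation: [2.092, 2.344, -0.0]
contact_force: [0.4, 0.5, -1.6]
gripper_width: 0.009
```

```bash
python3 goal.py -.119 .0849; python3 snap.py t6 top;python3 snap.py s6 scene; python3 - <<'E'
from h import *
a=cv2.imread('pics/s6.png')[175:270,230:430];b=cv2.imread('pics/t6.png')[200:290,220:420]
v=np.vstack([a,b]);v=cv2.resize(v,None,fx=3,fy=3,interpolation=cv2.INTER_CUBIC);cv2.imwrite('pics/c6.png',cv2.convertScaleAbs(v,alpha=1.7))
import json
M0=np.array([.5504,.1657]);y=np.radians(6.5);u=np.array([-np.sin(y),np.cos(y)])
for n,(ox,oy,off) in {'s6':(230,175,0),'t6':(220,200,285)}.items():
    c=json.load(open(n+'.json'))
    for k in(-.25,-.119,-.079,.079): 
        p=proj(c,[*(M0+u*k),.08]);print(n,k,p.round(1),'crop',((p-[ox,oy]+.5)*3-.5+[0,off]).round(0))
E
```

```text
tool yaw 6.492610691856268 grip in bore frame (z from table) [-0.0006 -0.3776  0.0853] tip y -0.11976618235831615 F [ 0.4  0.5 -1.6] w 0.0089633083363664
goal [ 0.59305497 -0.20867788] 0.09090000000000001 delta [0.0008 0.0006 0.0004] roll -0.007389308143731732
8.5 [ 0.5925592  -0.2095055   0.09134714] [ 2.09208006e+00  2.34367344e+00 -6.46337194e-05] [-4.77408998e-01  4.88812363e-01  1.53205118e+00 -4.42722924e-05
  1.12073930e+00 -5.90707171e-01] [ 0.39207249  0.4943327  -1.56993777] 0.0089633083363664
8.55 [ 0.59263555 -0.20945589  0.09135973] [2.09189600e+00 2.34372498e+00 5.39203561e-06] [-4.77292278e-01  4.88846043e-01  1.53196912e+00 -1.95565006e-05
  1.12069513e+00 -5.90710469e-01] [-0.28218098 -0.60331977 -2.1387911 ] 0.009210181899382238
s6 -0.25 [277.4 251. ] crop [143. 229.]
s6 -0.119 [334.5 245.7] crop [315. 213.]
s6 -0.079 [351.7 244.1] crop [366. 208.]
s6 0.079 [419.  237.8] crop [568. 189.]
t6 -0.25 [371.2 217.3] crop [455. 338.]
t6 -0.119 [312.8 223.7] crop [279. 357.]
t6 -0.079 [295.  225.6] crop [226. 363.]
t6 0.079 [224.3 233.3] crop [ 14. 386.]
```

View pics/c6.png

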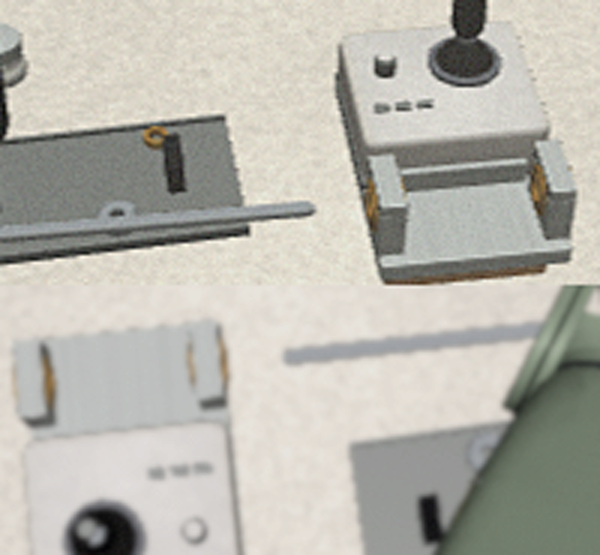

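The top view shows the axle tip at (287,357) and its line matching the predicted bore line, with the brass flange near (225,363) where predicted. The scene view puts both tip and flange a little above prediction. I'll check that offset numerically.

```bash
python3 - <<'E'
from h import *
import json
M0=np.array([.5504,.1657,0]);Ry=R.from_euler('z',6.5,degrees=True)
W=lambda x,y,z:M0+Ry.apply([x,y,z])
th=np.linspace(0,2*np.pi,60)
for n in('s6','t6'):
    c=json.load(open(n+'.json'));im=cv2.imread(f'pics/{n}.png')
    h=cv2.cvtColor(im,cv2.COLOR_BGR2HSV)
    m=cv2.inRange(h,(8,90,25),(28,255,255))
    sl=(slice(185,260),slice(345,425)) if n=='s6' else (slice(200,245),slice(222,302))
    k,l,st,ce=cv2.connectedComponentsWithStats(m[sl])
    for i in range(1,k):
        if st[i][4]>5: print(n,'brass box x',st[i][0]+sl[1].start,st[i][0]+st[i][2]-1+sl[1].start,'y',st[i][1]+sl[0].start,st[i][1]+st[i][3]-1+sl[0].start,ce[i]+[sl[1].start,sl[0].start],st[i][4])
    for y in(-.079,-.075,.051):
        f=np.array([proj(c,W(.0205*np.cos(t),y,.08+.0205*np.sin(t))) for t in th]);print(n,'pred flange',y,f.min(0).round(1),f.max(0).round(1))
    print('cheek top corners near',[proj(c,W(x,y,.106)).round(1).tolist() for x in(-.029,.029) for y in(-.0745,-.0555)])
    print('pred wanted tip',proj(c,W(0,-.119,.08)).round(1))
s=cv2.imread('pics/s6.png',0);t=cv2.imread('pics/t6.png',0)
for x in(300,320,330): print('s',x,s[232:262,x].tolist())
for x in(318,330,350,370,390): print('t',x,t[210:232,x].tolist())
E
```

```text
s6 brass box x 407 412 y 230 246 [409.13559322 237.15254237] 59
s6 brass box x 351 355 y 235 251 [353.5  242.75] 48
s6 pred flange -0.079 [350.2 235.2] [353.3 253. ]
s6 pred flange -0.075 [351.9 235. ] [355.1 252.8]
s6 pred flange 0.051 [404.9 230.1] [409.5 247.7]
cheek top corners near [[352.0, 227.1], [360.1, 226.3], [356.4, 244.7], [364.8, 243.9]]
pred wanted tip [334.5 245.7]
t6 brass box x 235 237 y 225 238 [235.82142857 231.92857143] 28
t6 pred flange -0.079 [293.9 216.5] [296.  234.8]
t6 pred flange -0.075 [292.1 216.7] [294.2 235. ]
t6 pred flange 0.051 [235.2 222.8] [238.5 241.1]
cheek top corners near [[293.5, 236.6], [284.8, 237.6], [290.9, 210.7], [282.3, 211.6]]
pred wanted tip [312.8 223.7]
s 300 [74, 74, 77, 74, 76, 74, 75, 75, 76, 77, 77, 71, 81, 92, 98, 92, 66, 50, 81, 81, 43, 31, 36, 129, 129, 126, 127, 127, 130, 127]
s 320 [129, 127, 126, 124, 129, 132, 129, 129, 132, 128, 130, 95, 93, 96, 80, 40, 116, 134, 132, 132, 128, 123, 129, 135, 131, 131, 130, 127, 128, 124]
s 330 [131, 126, 125, 127, 127, 129, 132, 126, 132, 134, 95, 93, 96, 79, 46, 85, 132, 131, 131, 130, 129, 126, 132, 129, 128, 130, 131, 129, 124, 126]
t 318 [132, 132, 132, 132, 131, 130, 130, 131, 131, 130, 124, 108, 97, 94, 94, 95, 104, 123, 132, 133, 134, 133]
t 330 [130, 130, 130, 130, 130, 130, 130, 130, 125, 111, 100, 96, 94, 93, 96, 110, 124, 131, 131, 132, 131, 132]
t 350 [130, 130, 129, 129, 130, 129, 122, 107, 97, 95, 94, 93, 102, 121, 129, 130, 130, 130, 130, 130, 130, 130]
t 370 [126, 126, 128, 128, 122, 109, 97, 94, 95, 94, 103, 121, 130, 131, 130, 129, 129, 129, 128, 129, 129, 128]
t 390 [128, 129, 123, 108, 98, 95, 95, 94, 102, 117, 125, 128, 130, 130, 130, 129, 128, 128, 128, 127, 125, 119]
```

The base prediction matches the scene and top images within about 1 px. The axle appears about 1 mm too far to -x and 1-4 mm high. That is inside the 6 mm lead-in of the chamfer, so I'll trim and advance slowly while watching forces.

play_rows(
  plan=[
    {"tx":0.005,"ty":0.001,"tz":0.001,"roll":0},
    {"tx":0.015,"ty":0.001,"tz":0.002,"roll":0},
    {"tx":0.025,"ty":0.001,"tz":0.002,"roll":0},
    {"tx":0.032,"ty":0.001,"tz":0.002,"roll":0},
    {"tx":0.036,"ty":0.001,"tz":0.002,"roll":0},
  ],
)

```text
clock: 9.1
eef_pos: [0.5894, -0.172, 0.0892]
orientation: [-2.09, -2.345, 0.0]
contact_force: [-0.3, -0.4, -1.8]
gripper_width: 0.0088
```

play_rows(
  plan=[
    {"tx":0.003,"ty":0,"tz":0,"roll":0},
    {"tx":0.006,"ty":0,"tz":0,"roll":0},
    {"tx":0.009,"ty":0,"tz":0,"roll":0},
    {"tx":0.012,"ty":0,"tz":0,"roll":0},
    {"tx":0.015,"ty":0,"tz":0,"roll":0},
  ],
)

```text
clock: 9.6
eef_pos: [0.5879, -0.1584, 0.0893]
orientation: [2.092, 2.344, 0.0]
contact_force: [-0.0, 0.9, -1.3]
gripper_width: 0.0085
```

```bash
python3 goal.py -.06 .083; python3 -c "
from h import *
s=r.sense();print(s['contact_force'],s['moment'])"
```

```text
tool yaw 6.50217555329462 grip in bore frame (z from table) [ 0.0006 -0.3263  0.0833] tip y -0.06850990798568879 F [-0.   0.9 -1.3] w 0.008538623546721706
goal [ 0.58637598 -0.15005714] 0.08900000000000001 delta [ 0.0085 -0.0006  0.0003] roll 0.0021755532946201583
[-0.04316975  0.86327107 -1.30623222] [-0.12021595 -0.0095483   0.02053075]
```

The tip should be 10 mm inside the bush with no contact force. I'll advance to the channel and check.

play_rows(
  plan=[
    {"tx":0.008,"ty":0,"tz":0,"roll":0},
    {"tx":0.016,"ty":0,"tz":0,"roll":0},
    {"tx":0.024,"ty":0,"tz":0,"roll":0},
    {"tx":0.032,"ty":0,"tz":0,"roll":0},
    {"tx":0.04,"ty":0,"tz":0,"roll":0},
  ],
)

```text
clock: 10.1
eef_pos: [0.5833, -0.1179, 0.0893]
orientation: [-2.091, -2.344, 0.0]
contact_force: [-0.1, 0.1, -1.3]
gripper_width: 0.0089
```

play_rows(
  plan=[
    {"tx":0.008,"ty":0,"tz":0,"roll":0},
    {"tx":0.016,"ty":0,"tz":0,"roll":0},
    {"tx":0.024,"ty":0,"tz":0,"roll":0},
    {"tx":0.032,"ty":0,"tz":0,"roll":0},
    {"tx":0.036,"ty":0,"tz":0,"roll":0},
  ],
)

```text
clock: 10.6
eef_pos: [0.5792, -0.0821, 0.0892]
orientation: [-2.091, -2.345, 0.0]
contact_force: [-0.5, 0.6, -0.8]
gripper_width: 0.0088
```

```bash
python3 goal.py .04 .083;  python3 snap.py t7 top;python3 snap.py s7 scene; python3 - <<'E'
from h import *
a=cv2.imread('pics/s7.png')[205:270,290:430];b=cv2.imread('pics/t7.png')[195:255,220:360]
v=np.vstack([a,b]);v=cv2.resize(v,None,fx=4.5,fy=4.5,interpolation=cv2.INTER_CUBIC);cv2.imwrite('pics/c7.png',cv2.convertScaleAbs(v,alpha=1.7))
E
```

```text
tool yaw 6.550737946803191 grip in bore frame (z from table) [ 0.0005 -0.2494  0.0832] tip y 0.008367187003915089 F [-0.5  0.6 -0.8] w 0.008802487548689588
goal [ 0.57505566 -0.05069995] 0.08900000000000001 delta [ 0.0316 -0.0005  0.0002] roll 0.050737946803191214
10.6 [ 0.57916039 -0.08206974  0.08922539] [-2.09069817e+00 -2.34451823e+00  4.01752446e-05] [-2.88720411e-01  4.13615635e-01  1.64958865e+00  1.13577113e-04
  1.07866137e+00 -4.03106057e-01] [-0.54914309  0.63118422 -0.79270038] 0.008802487548689588
10.65 [ 0.57910179 -0.0817422   0.08919525] [-2.09020415e+00 -2.34450638e+00 -2.09337196e-04] [-2.88351086e-01  4.13573149e-01  1.64972705e+00  4.39819424e-04
  1.07880332e+00 -4.03120669e-01] [-0.06502058  0.59230772 -1.37527672] 0.009039929823549696
```

View pics/c7.png

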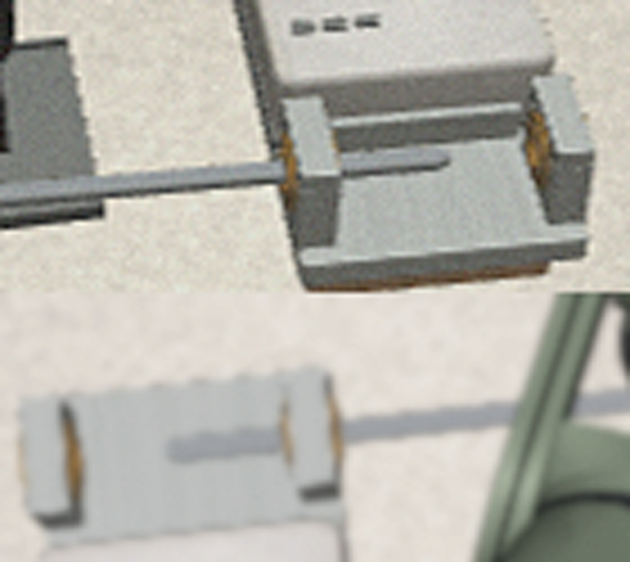

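The tip shows in the channel at scene crop (448,157) and top crop (175,450), in line with both bushes and with no contact force. I'll move on to the far bush.

play_rows(
  plan=[
    {"tx":0.008,"ty":0,"tz":0,"roll":0},
    {"tx":0.016,"ty":0,"tz":0,"roll":0},
    {"tx":0.024,"ty":0,"tz":0.0005,"roll":0},
    {"tx":0.031,"ty":0,"tz":0.0005,"roll":0},
    {"tx":0.037,"ty":0,"tz":0.0005,"roll":0},
  ],
)

```text
clock: 11.2
eef_pos: [0.575, -0.0454, 0.0887]
orientation: [-2.091, -2.344, 0.0]
contact_force: [0.7, 1.1, -0.9]
gripper_width: 0.009
```

play_rows(
  plan=[
    {"tx":0.003,"ty":0,"tz":0,"roll":0},
    {"tx":0.006,"ty":0,"tz":0,"roll":0},
    {"tx":0.009,"ty":0,"tz":0,"roll":0},
    {"tx":0.012,"ty":0,"tz":0,"roll":0},
    {"tx":0.015,"ty":0,"tz":0,"roll":0},
  ],
)

```text
clock: 11.7
eef_pos: [0.5735, -0.0312, 0.0888]
orientation: [2.092, 2.344, 0.0]
contact_force: [0.2, -0.5, -2.5]
gripper_width: 0.0091
```

```bash
python3 goal.py .09 .082; python3 -c "
from h import *
s=r.sense();print(s['contact_force'],s['moment'])"
```

```text
tool yaw 6.502653890556632 grip in bore frame (z from table) [ 0.0006 -0.1983  0.0828] tip y 0.059506735449080306 F [ 0.2 -0.5 -2.5] w 0.009086824974285243
goal [ 0.5693955  -0.00102136] 0.08800000000000001 delta [ 0.0305 -0.0006  0.0008] roll 0.0026538905566315663
[ 0.22416753 -0.47564865 -2.46642461] [-0.17951123  0.01022228 -0.01959806]
```

The tip has entered the far bush without force. I'll feed to home, lowering slightly.

play_rows(
  plan=[
    {"tx":0.008,"ty":0,"tz":0,"roll":0},
    {"tx":0.016,"ty":0,"tz":0,"roll":0},
    {"tx":0.024,"ty":0,"tz":0.0004,"roll":0},
    {"tx":0.032,"ty":0,"tz":0.0004,"roll":0},
    {"tx":0.038,"ty":0,"tz":0.0004,"roll":0},
  ],
)

```text
clock: 12.2
eef_pos: [0.5689, 0.0074, 0.0883]
orientation: [-2.091, -2.345, 0.0]
contact_force: [-0.6, 0.6, -1.5]
gripper_width: 0.0092
```

play_rows(
  plan=[
    {"tx":0.007,"ty":0,"tz":0,"roll":0},
    {"tx":0.014,"ty":0,"tz":0,"roll":0},
    {"tx":0.021,"ty":0,"tz":0.0004,"roll":0},
    {"tx":0.028,"ty":0,"tz":0.0004,"roll":0},
    {"tx":0.034,"ty":0,"tz":0.0004,"roll":0},
  ],
)

```text
clock: 12.7
eef_pos: [0.5651, 0.0408, 0.0879]
orientation: [-2.091, -2.344, 0.0]
contact_force: [-0.3, -0.7, -2.4]
gripper_width: 0.0089
```

play_rows(
  plan=[
    {"tx":0.006,"ty":0,"tz":0,"roll":0},
    {"tx":0.012,"ty":0,"tz":0,"roll":0},
    {"tx":0.016,"ty":0,"tz":0,"roll":0},
    {"tx":0.018,"ty":0,"tz":0,"roll":0},
    {"tx":0.018,"ty":0,"tz":0,"roll":0},
  ],
)

```text
clock: 13.2
eef_pos: [0.5632, 0.0583, 0.0879]
orientation: [2.091, 2.344, -0.0]
contact_force: [-0.1, -0.5, -1.7]
gripper_width: 0.0089
```

```bash
python3 goal.py .15 .082;  python3 snap.py t8 top;python3 snap.py s8 scene; python3 snap.py w8 wrist; python3 - <<'E'
from h import *
import json
a=cv2.imread('pics/s8.png')[200:265,320:460];b=cv2.imread('pics/t8.png')[195:255,180:320]
v=np.vstack([a,b]);v=cv2.resize(v,None,fx=4.5,fy=4.5,interpolation=cv2.INTER_CUBIC);cv2.imwrite('pics/c8.png',cv2.convertScaleAbs(v,alpha=1.7))
W=lambda y:np.array([.5504,.1657,.08])+y*np.array([-np.sin(np.radians(6.5)),np.cos(np.radians(6.5)),0])
for y in(-.15,.079,.15):
  print(y,((proj(json.load(open('s8.json')),W(y))-[320,200])*4.5).round(),((proj(json.load(open('t8.json')),W(y))-[180,195])*4.5+[0,292]).round())
E
```

```text
tool yaw 6.538839399132619 grip in bore frame (z from table) [ 0.0006 -0.1081  0.0819] tip y 0.14965900312951844 F [-0.1 -0.5 -1.7] w 0.008876851872073627
goal [0.56260331 0.05859295] 0.08800000000000001 delta [ 0.0003 -0.0006 -0.0001] roll 0.0388393991326188
13.2 [0.56319566 0.05831724 0.08794469] [ 2.09110711e+00  2.34448664e+00 -1.06509533e-04] [-4.96153155e-02  3.81760037e-01  1.69898864e+00 -8.99910386e-05
  1.06085460e+00 -1.63695664e-01] [-0.07924498 -0.54616186 -1.6642901 ] 0.008876851872073627
13.25 [0.56325337 0.05808331 0.08798746] [ 2.09136883e+00  2.34412792e+00 -1.48275202e-04] [-4.99864018e-02  3.81733884e-01  1.69891655e+00 -1.80920507e-04
  1.06089676e+00 -1.63746011e-01] [-0.27421493 -1.14534097 -1.59778187] 0.00909208772750326
13.3 [0.56328437 0.05798014 0.08798539] [ 2.09155223e+00  2.34394406e+00 -4.90291238e-05] [-5.01884037e-02  3.81743611e-01  1.69890788e+00 -1.35406487e-04
  1.06084428e+00 -1.63805168e-01] [ 0.35666714  0.19984449 -1.71848935] 0.008800549198157622
-0.15 [  5. 211.] [660. 414.]
0.079 [445. 170.] [200. 464.]
0.15 [579. 158.] [ 57. 480.]
```

View pics/c8.png

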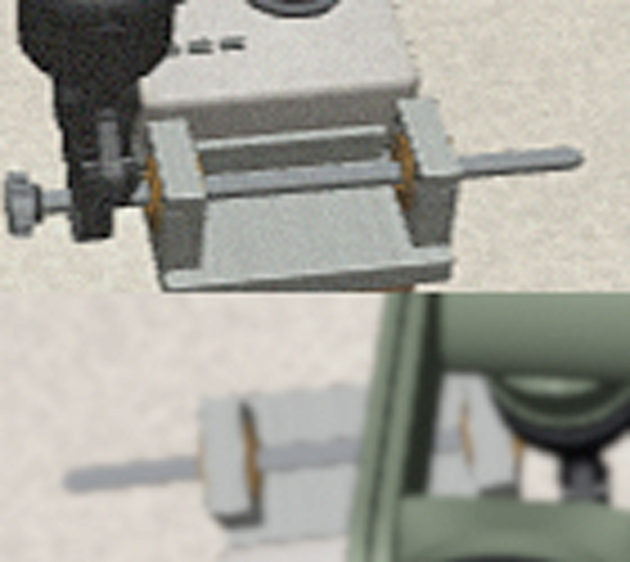

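The axle spans both bushes. Its tip is at scene crop (581,157) against a predicted (579,158), and at top crop (66,481) against (57,480), which is within about 4 mm along the axis. I'll settle and hand in.

play_rows(
  plan=[
    {"tx":0,"ty":0,"tz":0,"roll":0},
    {"tx":0,"ty":0,"tz":0,"roll":0},
    {"tx":0,"ty":0,"tz":0,"roll":0},
    {"tx":0,"ty":0,"tz":0,"roll":0},
    {"tx":0,"ty":0,"tz":0,"roll":0},
  ],
)

```text
clock: 13.85
eef_pos: [0.5632, 0.058, 0.088]
orientation: [2.092, 2.344, 0.0]
contact_force: [-0.5, 0.3, -1.6]
gripper_width: 0.0089
```

```bash
python3 goal.py .15 .082; python3 -c "
from workcell import r
print(r.hand_in())"
```

```text
tool yaw 6.512790024769105 grip in bore frame (z from table) [ 0.0006 -0.1084  0.082 ] tip y 0.14938059086348537 F [-0.5  0.3 -1.6] w 0.008912654406761285
goal [0.56260331 0.05859295] 0.08800000000000001 delta [ 0.0006 -0.0006 -0.    ] roll 0.012790024769104846
the job is handed in; nothing more can be done
None
```

I fed the axle bare end first through both bushes until it was centred in the base, and handed the job in at 13.85 s with it still gripped at the 100 N grip setting. The hand-in gave no verdict.

- **Position:** by the arm's readings, the bare end is 149 mm past the middle of the base (150 mm is home). The grip is 0.6 mm off the bore line to the side, and the tool's yaw matches the bores.
- **Forces:** the tool read about 2 N or less at each check during insertion, mostly the axle's own weight, so there was no sign of binding.
- **Camera check:** the side view puts the tip within 1 px of where it should be. The top view puts it about 4 mm short along the axis, which disagrees slightly but is well inside the 15 mm allowed.
- **Less certain:**
  - The bare end droops a little. I estimated about 0.02 rad from one view and less from another, so I set the grip 2 mm above the bore line.
  - The finger opening reads 9 mm on a 12 mm shaft, which I took to be soft pads.
- **Other objects:** none looked disturbed in the camera crops, but I did not measure them.

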